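# Lengthen a gel casting frame by one hole of its snap-button tube

## Task

Set the gel casting frame to its longer length: press the spring snap button on the side of its telescoping tube flush with the outer sleeve, then slide the sleeve outwards, away from the fixed end block, until the button snaps out fully in the next hole. Do not force the button against the sleeve, leave the other things on the bench where they are, and let go.

Things in the scene. Friction and masses are not known exactly. Their poses are not given: they have to be found in the camera images.
- frame: Gel casting frame, fixed to the bench: white base plate 165 (x) by 300 (y) by 12 mm. Origin on the bench under the plate; turned only about the vertical. A square dark steel inner tube (24 mm) runs level along y, axis at x = +50 mm, 75 mm above the bench, out of the end block at the -y end; the aluminium sleeve slides on it. The snap button is on the +x side, at y = 0.
- end_block (a point): Top centre of the fixed grey end block (135 x 38 mm in x and y, top 102 mm above the bench) at the frame's -y end. The sleeve is slid away from it, towards the frame's +y.
- sleeve_grip (a point): Point on the sleeve's axis at the middle of its first hole, 75 mm above the bench; moves with the sleeve, axes as the frame's. Sleeve: square aluminium tube 32 x 32 mm, wall 2.5 mm, from 102 mm behind (-y) to 55 mm ahead (+y) of this point. Can be pinched across x from above: 32 mm between its flat faces, 39 mm with the button out, 47 mm free below.
- gate_mid (a point): Middle of the upright grey end gate (135 x 8 x 78 mm, top level with the sleeve's) that the sleeve carries at its +y end; it reaches over the base plate towards the frame's -x and moves with the sleeve.
- sleeve (a joint): How far the sleeve is slid out along the frame's +y, m; about 0 at the start (button in the first hole, play about 1 mm); stops at -0.004 and 0.085. Drag about 3 N. The second hole (14 mm, as the first) lies 42 to 66 mm behind the first (-y) in the same +x face, in a flush steel index plate screwed at a different place on each frame: its place is not measured, feel for it.
- button_tip (a point): Tip of the snap button, a steel pin 12 mm thick with a round dome (6 mm radius), carried by the inner tube and so fixed along y. When out, it stands 7 mm proud of the sleeve's +x face. It springs out by itself when the second hole comes over it, if that hole is not covered, and then blocks the sleeve hard.
- button (a joint): How far the button is pressed in (along the frame's -x), m: 0 fully out, 0.007 flush with the sleeve's face, 0.0095 under the sleeve's wall. Spring 2.5 N at 0, 4.6 N at flush. Pressed about flush, its dome slips under the hole's edge when the sleeve is pushed (some 10 to 15 N in all) and needs no more pressing; standing out, it blocks the sleeve.
- gel_tray_mid (a point): Bystander: a clear gel tray with purple sides (90 x 110 x 20 mm) lying on the base plate on the -x side of the tube. This point is 10 mm above its underside.
- comb_mid (a point): Bystander: a flat white gel comb (about 35 x 85 x 6 mm) on the bench at the frame's -x side; the point is 10 mm above the bench.
- dam_a_mid (a point): Bystander: a red casting dam (34 x 110 x 19 mm) on the bench at the frame's +x side; the point is 10 mm above its underside.
- dam_b_mid (a point): Bystander: a second, equal red casting dam at the frame's +x side; point as for the first.
- tip_box_mid (a point): Bystander: a blue pipette-tip box with a green top (85 x 120 x 60 mm) beyond the end block; the point is 10 mm above its underside.
- red_cup_mid (a point): Bystander: a red plastic cup (64 mm wide, 65 mm high) beyond the gate end; the point is 30 mm above its underside.

How it is judged:
By the outcome, as a careful person would: the job done as asked, in the order asked, and still so for the second after the job is handed in, with the robot touching nothing.
It also fails if it takes over 35 s, if anything falls off the work surface, if the arm or the gripper's body presses on something with over 40 N, if the wrist force passes 120 N, or if a joint passes its speed limit or range.

## Robot

A 6-joint arm with a two-finger parallel gripper is mounted at the origin on the work surface. World frame = base frame: x ahead of the robot, y to its left, z up, the work surface at z = 0. Lengths are in m, angles in rad, forces in N, time in s.
With the tool pointing down it reaches from about 0.3 to 0.875 m from the base axis. Payload 6.4 kg.
Tool frame: the origin (TCP) lies midway between the tips of the shut fingers; the grasp point (between the pads) lies 19 mm behind it (r.grasp_offset is the z of the grasp point in the tool frame, in m); z points along the fingers, y is the direction in which the jaws open and shut (so a half turn about z gives the same grasp; the last joint's range is limited). The gripper opens to 85 mm and grips with 20 to 120 N. Pads are 22 mm wide; open, the fingers measure 114 mm over their backs; the gripper's body (76 mm by 85 mm) begins 54 mm behind the grasp point. The pads swing forward as they close: fully open they stand 13 mm farther back than shut.
Start: joints at [0.937, 0.181, 1.607, -0, 1.354, -0.206], TCP at [0.239, 0.523, 0.231] pointing down, gripper open.
Joint ranges: [-2.99, 2.99], [-0.89, 2.07], [0.3, 2.58], [-1.14, 4.28], [0, 2.63], [-3.12, 3.12]. Speed limits (rad/s): [2.57, 2.57, 3.01, 3.14, 3.14, 3.14].

## Interface

Orientations are given as [roll, pitch, yaw] about the fixed x, y, z axes, in that order (R = Rz(yaw) Ry(pitch) Rx(roll)).
In Python, from station import r, eyes, ticket gives the robot as it stands. The module is installed in compiled form; this text tells all that it offers.
- The arm moves only by the shell command python3 -m inch 'ROWS' [OPENING] [FORCE]. ROWS is JSON, a list of rows, each a list of 4 numbers: the shift along the tool's x, y, z in m, then the turn about the tool's z in rad. In form: [[tx, ty, tz, turn], ...]. A call has 1 to 10 rows; each row is the pose to reach, as a shift and turn from the pose commanded when the call began, along the tool's axes at that moment; what a row does not reach only later rows make up. A row lasts 1/12 s, in which the tool goes at most 41.7 mm and 7.16 degrees, less where a joint would pass 70% of its speed; a pose out of reach is approached as far as the arm can. A call with a gripper value outside its range is refused whole. OPENING is the opening, from -1 (shut) to 1 (fully open), set as the call begins (- or left out, the last holds). The fingers move at their own pace and stop on an object; FORCE is the grip in N (left out, the last holds). Time passes only in rows, so rows that repeat a pose let the fingers close. It gives the time, the measured TCP pose, the force and the opening at its end, in the units of the state.
- r.observe(): the state, without advancing time (a new reading comes with each control period).
- eyes.read_camera(name): name is "scene" or "top" or "wrist"; returns a dict with "frame" (384x512x3 uint8, blue, green, red), "fx", "fy", "cx", "cy" (pixels), "origin" and "attitude" of the camera in the world. Camera axes: x right, y down, z forward; pixel columns grow to the right and rows downward; lengths in m; the calibration is good to about 2 mm. A picture is of the moment at which its call begins. There is no depth.
- ticket.job_done(): hands the job in, once; it reports no verdict.
The state is a dict: "time": time; "qpos": joint angles; "qd": joint speeds; "tau": joint torques, N m; "tcp_pos": TCP position; "orientation": TCP orientation; "ft_force": force on the tool from outside, world axes, zero at the start; "ft_torque": the same for the moment, N m; "width": finger opening in m.
Only numpy, scipy, OpenCV 4.12 (cv2) and the standard library are available. Lean on these libraries where they do the work, as an engineer would, in place of code of your own. Each camera call takes 0.05 s, during which the arm holds its last target. There are 200 camera calls.

## Working session

There is one attempt and no reset: what is moved stays moved. The work goes in short steps, Python scripts to look and compute and a shell command to move; the robot and the scene stay as the last step left them, time stands still between calls to the robot, and variables do not carry over. Pictures are saved under pics/ and viewed, about 8 in all and at most 12, crops included, and the job is handed in when it is done.

```bash
mkdir -p pics
python3 - <<'E'
from station import r, eyes
import cv2, numpy as np
np.set_printoptions(precision=4,suppress=True)
ims=[]
for n in ("scene","top"):
    c=eyes.read_camera(n); cv2.imwrite(f"pics/{n}0.png",c["frame"])
    print(n,c["fx"],c["fy"],c["cx"],c["cy"],c["origin"],np.array(c["attitude"]))
    np.savez(f"{n}0.npz",**c)
print(r.observe(), r.grasp_offset)
E
```

```text
scene 359.2487921067671 359.2487921067671 252.65000787021933 191.787256286068 [1.0815 0.0958 0.6691] [-2.3793  0.0154  1.7197]
top 473.98504389560276 473.98504389560276 255.8290617018968 191.88512452012748 [ 0.4632 -0.009   1.1079] [-3.0571  0.0045 -1.5923]
{'time': 0.1, 'qpos': array([ 0.9367,  0.1814,  1.6079, -0.    ,  1.3538, -0.2063]), 'qd': array([ 0.0002, -0.0011, -0.0007,  0.0022, -0.0011,  0.0004]), 'tau': array([  0.0009, -44.5878, -35.2237,  -0.0003,   0.0041,  -0.    ]), 'tcp_pos': array([0.2382, 0.5228, 0.2305]), 'orientation': array([-3.1401, -0.0003,  2.7139]), 'ft_force': array([ 0.8741, -0.6008,  0.214 ]), 'ft_torque': array([ 0.0003, -0.0501, -0.0317]), 'width': 0.08553778805219017} -0.0187
```

View pics/top0.png

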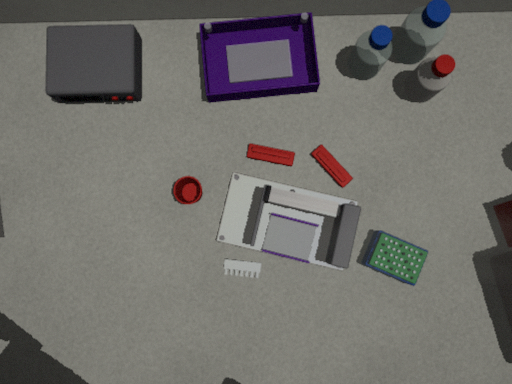

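View pics/scene0.png

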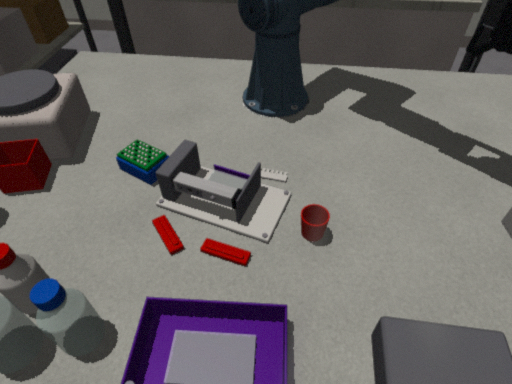

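The top view shows the frame with its white plate corners near (235,175), (219,241), (347,268) and (358,206). The end block is at about (344,237) on the right, the gate at about (256,215) on the left, and the sleeve between them at about (305,203), with the button near (292,190). The scene view agrees. Frame +y points image-left, which is roughly world +y.

```bash
cat > h.py <<'E'
import numpy as np, cv2
from scipy.spatial.transform import Rotation as R
def onplane(c,uv,z):
    d=R.from_euler('xyz',c["attitude"]).apply([(uv[0]-c["cx"])/c["fx"],(uv[1]-c["cy"])/c["fy"],1.])
    o=np.array(c["origin"]); return o+d*(z-o[2])/d[2]
def proj(c,p):
    q=R.from_euler('xyz',c["attitude"]).inv().apply(np.array(p)-c["origin"])
    return np.array([c["fx"]*q[0]/q[2]+c["cx"],c["fy"]*q[1]/q[2]+c["cy"]])
E
python3 - <<'E'
from h import *
c=np.load("top0.npz"); f=c["frame"]
roi=np.zeros(f.shape[:2],np.uint8); roi[168:275,212:364]=255
hsv=cv2.cvtColor(f,cv2.COLOR_BGR2HSV)
m=((hsv[...,2]>165)&(hsv[...,1]<50)).astype(np.uint8)*255&roi
m[255:,:270][m[255:,:270]>0]=0
m=cv2.morphologyEx(m,cv2.MORPH_OPEN,np.ones((2,2)))
k=max(cv2.connectedComponentsWithStats(m)[2][1:,4]); 
pts=cv2.findNonZero(m); rect=cv2.minAreaRect(pts); b=cv2.boxPoints(rect)
print(k,b); W=np.array([onplane(c,p,.012) for p in b]); print(W, np.linalg.norm(np.diff(W,axis=0),axis=1))
s=5; g=cv2.resize(f[168:276,212:366],None,fx=s,fy=s,interpolation=cv2.INTER_CUBIC)
cv2.polylines(g,[np.int32((b-[212,168])*s+s/2)],True,(0,255,0),1)
cv2.imwrite("pics/crop1.png",cv2.convertScaleAbs(g,alpha=1.1))
E
```

```text
1658 [[218.43134 240.61082]
 [234.28937 173.78053]
 [349.44928 201.10661]
 [333.59125 267.9369 ]]
[[ 0.44549749  0.08239781  0.012     ]
 [ 0.59951339  0.04316537  0.012     ]
 [ 0.52995189 -0.22224602  0.012     ]
 [ 0.37765463 -0.18015873  0.012     ]] [0.1589342  0.27437568 0.15800568]
```

View pics/crop1.png

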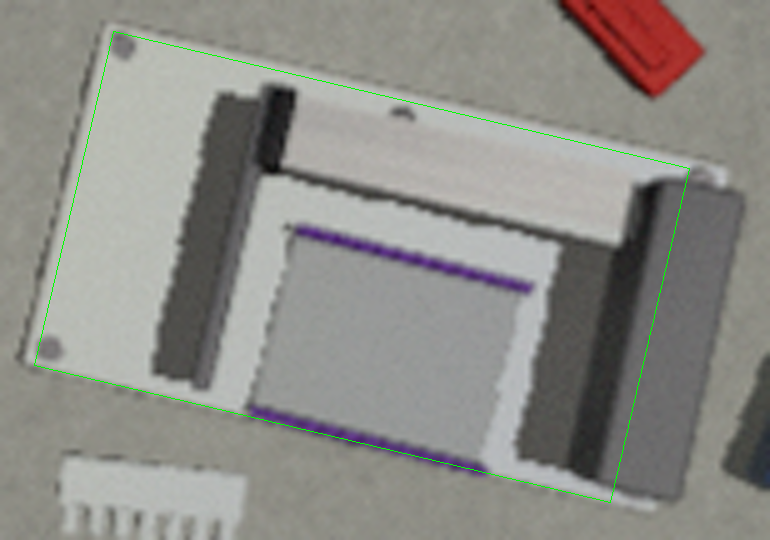

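The crop shows the plate corners at crop (106,25), (25,363) and (728,168), the button dome at (403,112), and the sleeve's top edges running from (297,88) to (635,170) and from (283,168) to (622,243). The white mask missed the plate's border strip, so I'll use the corners I read off instead.

Run:
```python
from h import *
from station import r
np.set_printoptions(precision=4,suppress=True)
c=np.load("top0.npz"); P=lambda u,v,z: onplane(c,(u/5+212-.4,v/5+168-.4),z)[:2]
TL,BL,TR=P(106,25,.012),P(25,363,.012),P(728,168,.012)
print("sides",np.linalg.norm(TL-BL),np.linalg.norm(TL-TR))
ang=lambda d: np.degrees(np.arctan2(d[1],d[0]))
print("yaw: plate x",ang(TL-BL),"plate y",ang(TL-TR)-90)
a,b,e,g=P(297,88,.091),P(635,170,.091),P(283,168,.091),P(622,243,.091)
print("yaw sleeve",ang(a-b)-90,ang(e-g)-90)
yaw=np.radians(ang(a-b)+ang(e-g)-180)/2
ctr=(BL+TR)/2; ex=np.array([np.cos(yaw),np.sin(yaw)]); ey=np.array([-ex[1],ex[0]])
print("frame origin",ctr)
bt=P(403,109,.075)
print("button world",bt,"in frame",(bt-ctr)@ex,(bt-ctr)@ey)
mid=(a+b+e+g)/4; print("sleeve axis frame x",(mid-ctr)@ex,"width",(a-e)@ex,(b-g)@ex,"ends",(a-ctr)@ey,(g-ctr)@ey)
o=r.observe(); Rt=R.from_euler('xyz',o["orientation"]); print(Rt.as_matrix())
for nm,fx in (("axis",.05),):
  t=np.append(ctr+fx*ex,.094-.019-.019+.019); 
  print(nm,t,"yaw",np.degrees(yaw))
s=np.load("scene0.npz"); print("scene proj button",proj(s,np.append(ctr+.073*ex,.075)),proj(s,np.append(ctr+.05*ex+.0*ey,.091)))
f=s["frame"][130:260,140:310]; cv2.imwrite("pics/crop2.png",cv2.resize(f,None,fx=4.5,fy=4.5,interpolation=cv2.INTER_CUBIC))
```

```text
sides 0.16088480658937934 0.2958904299981735
yaw: plate x -14.401341772603711 plate y -14.285817753240863
yaw sleeve -14.96812379713397 -13.755459564684116
frame origin [ 0.4879 -0.0768]
button world [ 0.5545 -0.0859] in frame 0.06672712056052295 0.007679523605111641
sleeve axis frame x 0.04604969188257365 width 0.035036454662529554 0.03188254638005375 ends 0.05497957124656102 -0.09560189786238968
[[-0.9099  0.4148 -0.0009]
 [ 0.4148  0.9099 -0.0012]
 [ 0.0003 -0.0015 -1.    ]]
axis [ 0.5364 -0.0892  0.075 ] yaw -14.361791680909052
scene proj button [207.3535 199.3111] [211.3756 187.551 ]
```

View pics/crop2.png

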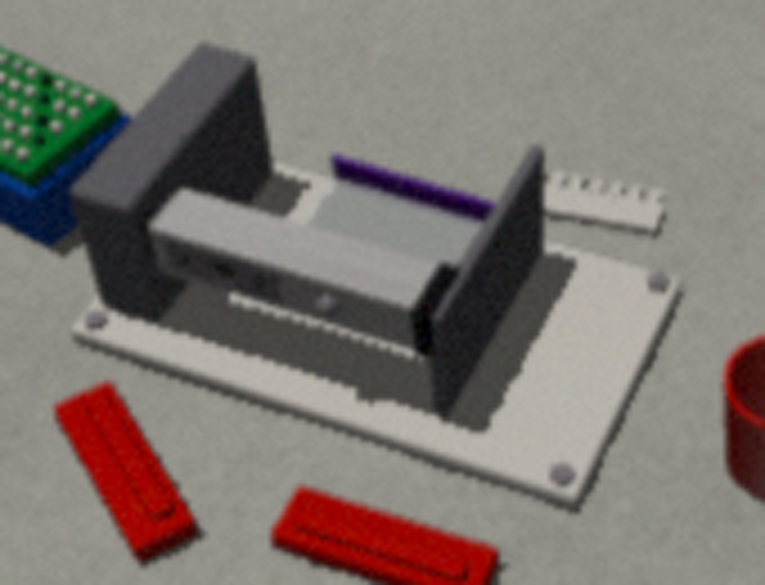

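The scene crop shows the button at crop (325,303). The sleeve's top near edge runs from (155,229) to (412,305) and its far edge from (190,190) to (445,265). The gate is at the right, and there's a dark collar in front of it. The plate origin need not be its centre, so I'll rely on the button and the sleeve edges, checked in both views.

```bash
cat >> h.py <<'E'
def ray(c,uv):
    return np.array(c["origin"]),R.from_euler('xyz',c["attitude"]).apply([(uv[0]-c["cx"])/c["fx"],(uv[1]-c["cy"])/c["fy"],1.])
def tri(c1,u1,c2,u2):
    o1,d1=ray(c1,u1);o2,d2=ray(c2,u2)
    t=np.linalg.lstsq(np.c_[d1,-d2],o2-o1,rcond=None)[0]
    p,q=o1+t[0]*d1,o2+t[1]*d2
    return (p+q)/2,np.linalg.norm(p-q)
E
python3 - <<'E'
from h import *
np.set_printoptions(precision=4,suppress=True)
c=np.load("top0.npz");s=np.load("scene0.npz")
T=lambda u,v:(u/5+212-.4,v/5+168-.4); S=lambda u,v:(u/4.5+140-.4,v/4.5+130-.4)
print("button",*tri(c,T(403,110),s,S(325,303)))
yaw=np.radians(-14.3); ex=np.array([np.cos(yaw),np.sin(yaw)]); ey=np.array([-ex[1],ex[0]])
for n,k,f,pp in (("top",c,T,[(297,88),(635,170),(283,168),(622,243)]),("scene",s,S,[(412,305),(155,229),(445,265),(190,190)])):
    w=np.array([onplane(k,f(*p),.091)[:2] for p in pp]); print(n,"x",w@ex,"y",w@ey,"axis x",(w@ex).mean())
print("scene button on z=.075", (lambda p:(p,p@ex,p@ey))(onplane(s,S(325,303),.075)[:2]))
print("top   button on z=.075", (lambda p:(p,p@ex,p@ey))(onplane(c,T(403,110),.075)[:2]))
E
```

```text
button [ 0.5537 -0.0855  0.0789] 0.00023080774592816532
top x [0.5554 0.5537 0.5204 0.5218] y [ 0.101  -0.0483  0.0992 -0.0495] axis x 0.5378097654726055
scene x [0.5524 0.5538 0.5216 0.5217] y [ 0.1004 -0.0445  0.1041 -0.0428] axis x 0.5373416785409667
scene button on z=.075 (array([ 0.5502, -0.0866]), np.float64(0.5545040068490231), np.float64(0.05201773467277815))
top   button on z=.075 (array([ 0.554 , -0.0859]), np.float64(0.5580890704378494), np.float64(0.0536315574578099))
```

```bash
python3 -m inch '[[-0.052,-0.043,0,0.125],[-0.104,-0.085,0,0.25],[-0.156,-0.128,0,0.375],[-0.208,-0.171,0,0.5],[-0.26,-0.213,0,0.625],[-0.312,-0.256,0,0.75],[-0.364,-0.299,0,0.875],[-0.416,-0.342,0,1.0],[-0.468,-0.384,0,1.125],[-0.52,-0.427,0,1.25]]' 1
python3 - <<'E'
from station import r; o=r.observe(); print(o["time"],o["tcp_pos"],o["orientation"],o["qpos"],o["ft_force"])
E
```

```text
time: 0.93
tcp_pos: [0.4221, 0.1471, 0.2312]
orientation: [3.142, -0.0, 1.458]
ft_force: [-0.4, 0.4, 0.6]
width: 0.0854
0.9333 [0.42206204 0.1471037  0.23122043] [ 3.14151576e+00 -9.46025239e-05  1.45771733e+00] [ 6.86039714e-02 -1.17086200e-01  1.91360021e+00  8.12135348e-05
  1.34498592e+00  1.81664789e-01] [-0.41606832  0.36413413  0.60415608]
```

```bash
python3 -m inch '[[-0.03,0.02,0,0.07],[-0.06,0.04,0,0.137],[-0.09,0.058,0,0.137],[-0.12,0.077,0,0.137],[-0.15,0.096,0,0.137],[-0.18,0.115,0,0.137],[-0.214,0.137,0,0.137],[-0.214,0.137,0,0.137],[-0.214,0.137,0,0.137],[-0.214,0.137,0,0.137]]'
python3 - <<'E'
from station import r,eyes; import numpy as np,cv2
from h import *
o=r.observe(); print(o["tcp_pos"],o["orientation"],o["ft_force"])
c=eyes.read_camera("wrist"); np.savez("wrist1.npz",**c); cv2.imwrite("pics/wrist1.png",cv2.resize(c["frame"],None,fx=1.5,fy=1.5))
print(c["origin"],c["attitude"],c["fx"])
E
```

```text
time: 1.77
tcp_pos: [0.5346, -0.0782, 0.2306]
orientation: [-3.14, -0.001, 1.326]
ft_force: [-0.8, -0.3, 0.2]
width: 0.0851
[ 0.53463721 -0.07815647  0.23060318] [-3.13989017e+00 -5.18790245e-04  1.32601177e+00] [-0.80939647 -0.30658521  0.2187634 ]
[ 0.55301354 -0.00760769  0.3727686 ] [ 2.85626426e+00  1.57950381e-03 -2.45037638e-01] 313.678342985188
```

View pics/wrist1.png

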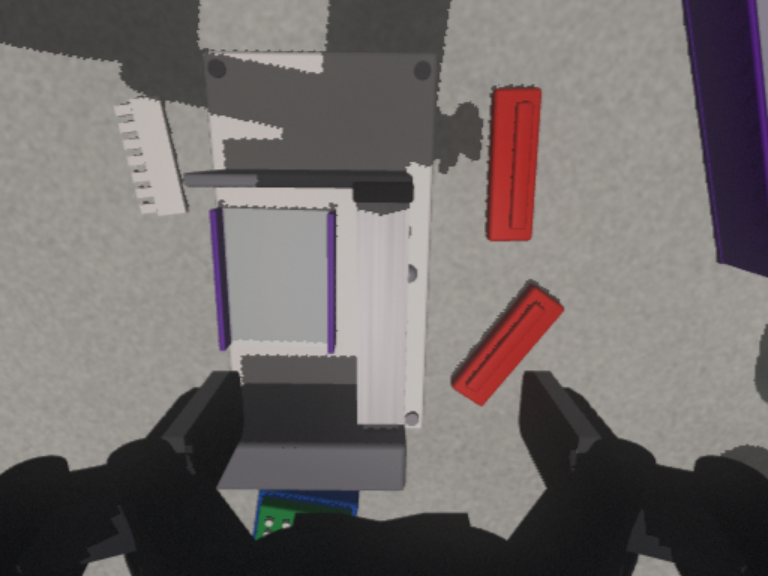

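The wrist view shows the sleeve's top edges at columns of about 357 and 408, very nearly vertical in the picture, and the button at (411,272) between the two red dams and the tray. I'll measure its position relative to the tool.

Run:
```python
from h import *
np.set_printoptions(precision=4,suppress=True)
c=np.load("wrist1.npz"); W=lambda u,v:(u/1.5-.17,v/1.5-.17)
g=cv2.cvtColor(c["frame"],cv2.COLOR_BGR2GRAY).astype(int)
for v in (150,170,200,220,250,270): print(v,g[v,228:292:1])
o=np.array([0.5346,-0.0782]);y=1.326; tx=np.array([np.cos(y),np.sin(y)]);ty=np.array([np.sin(y),-np.cos(y)])
for n,p,z in (("L1",(357,250),.091),("L2",(358,415),.091),("R1",(408,250),.091),("R2",(405,415),.091),("but",(411,272),.075)):
    w=onplane(c,W(*p),z)[:2]; print(n,w,"tool x",(w-o)@tx,"tool y",(w-o)@ty)
```

```text
150 [187 187 188 187 186 187 188 188 187 184 181 180 183 184 182 182 182 182
 183 182 182 184 185 186 182 182 185 185 184 182 179 176 173 173 176 179
 180 178 178 178 176 174 180 184 169 181 189 188 190 188 188 189 188 189
 188 189 189 177 154 154 155 155 157 156]
170 [188 188 188 188 188 187 188 188 188 187 186 185 187 188 187 185 185 184
 184 184 185 187 189 190 186 187 188 187 185 183 181 179 177 178 180 183
 181 181 180 181 178 179 181 182 186 188 190 188 189 189 189 189 189 190
 190 190 181 163 142 149 153 154 154 155]
200 [188 188 188 188 188 188 188 189 189 187 189 188 188 188 190 187 187 187
 182 183 187 189 189 190 188 188 188 187 186 183 183 182 181 182 184 184
 183 184 182 181 181 180 179 182 188 190 189 189 190 189 190 190 190 189
 191 180 160 155 156 155 153 151 150 149]
220 [189 189 189 188 188 188 189 189 189 189 189 189 188 188 190 188 188 186
 180 182 187 189 189 188 187 187 188 186 183 182 183 182 183 184 185 184
 181 183 184 184 181 179 178 186 190 189 190 189 189 190 190 189 189 189
 185 168 142 146 151 152 154 155 155 153]
250 [ 86  85  86  87  88  87  87  87  87
[... 179 characters left out ...]
182
 163 138 142 145 144 144 147 151 152 152]
270 [ 50  49  50  51  49  50  51  49  51  51 156 180 177 179 183 183 181 176
 171 172 174 176 177 177 175 175 175 175 176 176 178 180 178 177 173 172
 173 175 175 175 176 170 183 189 189 190 190 191 188 189 190 189 187 171
 138 141 148 150 152 152 150 152 151 149]
L1 [ 0.5249 -0.0582] tool x 0.017007001552619156 tool y -0.014281033400532684
L2 [ 0.4965 -0.1679] tool x -0.09624035965314055 tool y -0.015256531098250514
R1 [ 0.555  -0.0658] tool x 0.017009243269027828 tool y 0.016731935440358534
R2 [ 0.5273 -0.1756] tool x -0.09621790036608162 tool y 0.016508045501075482
but [ 0.5537 -0.0837] tool x -0.0007165337695124594 tool y 0.019824471146304833
```

```bash
python3 -m inch '[[-0.001,0.001,0.035,0.005],[-0.001,0.001,0.07,0.005],[-0.001,0.001,0.105,0.005],[-0.001,0.001,0.135,0.005],[-0.001,0.001,0.16,0.005],[-0.001,0.001,0.1785,0.005],[-0.001,0.001,0.1785,0.005],[-0.001,0.001,0.1785,0.005],[-0.001,0.001,0.1785,0.005]]'
python3 - <<'E'
from station import r,eyes; import numpy as np,cv2
from h import *
o=r.observe(); print(o["tcp_pos"],o["orientation"],o["ft_force"])
c=eyes.read_camera("wrist"); np.savez("wrist2.npz",**c); cv2.imwrite("pics/wrist2.png",cv2.resize(c["frame"],None,fx=1.5,fy=1.5))
E
```

```text
time: 2.57
tcp_pos: [0.5368, -0.0791, 0.0543]
orientation: [3.14, 0.0, 1.323]
ft_force: [0.4, -0.0, 1.0]
width: 0.0855
[ 0.53679661 -0.07908288  0.05429178] [3.13963918e+00 1.72805921e-04 1.32303300e+00] [ 0.4303042  -0.03001764  1.04239007]
```

View pics/wrist2.png

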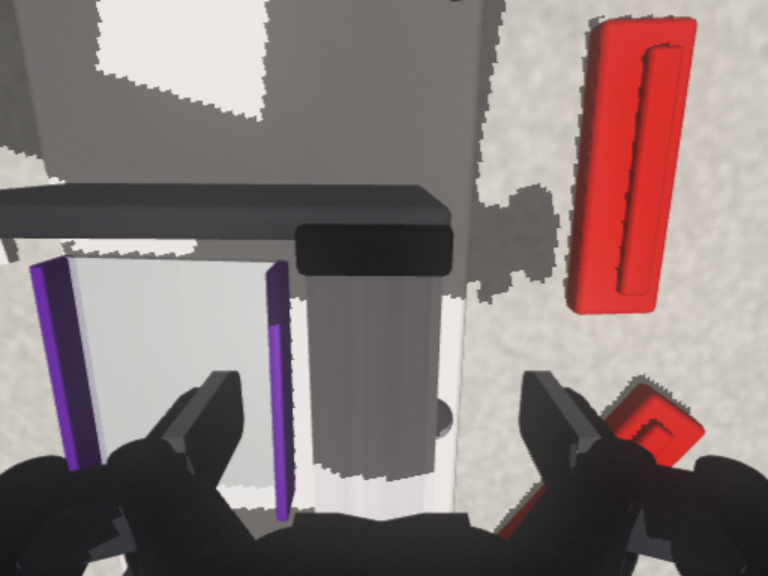

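The fingers straddle the sleeve. At row 400 the sleeve edges are at about 312 and 436, and the button is at (443,417). The finger midline is at about 381, so the sleeve sits slightly towards tool -y. I'll work out how far.

Run:
```python
from h import *
from station import r
np.set_printoptions(precision=4,suppress=True)
c=np.load("wrist2.npz"); W=lambda u,v:(u/1.5-.17,v/1.5-.17)
s=r.observe(); o=s["tcp_pos"][:2]; print(s["tcp_pos"]); y=s["orientation"][2]
tx=np.array([np.cos(y),np.sin(y)]);ty=np.array([np.sin(y),-np.cos(y)])
g=cv2.cvtColor(c["frame"],cv2.COLOR_BGR2GRAY).astype(float)
for v in (220,250,280,300):
    d=np.abs(np.diff(cv2.GaussianBlur(g,(3,3),0)[v])); l=195+d[195:225].argmax(); rr=278+d[278:300].argmax()
    for u in (l,rr):
        w=onplane(c,(u+.5,v),.091)[:2]; print(v,u,"tool x,y",(w-o)@tx,(w-o)@ty)
for u,z in ((452,.075),(445,.075)):
    w=onplane(c,W(u,417),z)[:2]; print("but",(w-o)@tx,(w-o)@ty)
print("camera in tool",R.from_euler('xyz',s["orientation"]).inv().apply(c["origin"]-s["tcp_pos"]))
```

```text
[ 0.5372 -0.0795  0.0547]
220 204 tool x,y 0.0327241852463086 -0.017792340444880792
220 293 tool x,y 0.032697206221265145 0.014142753628130429
250 205 tool x,y 0.020892333964079805 -0.01794810719223839
250 291 tool x,y 0.020857919583178546 0.01382581715425751
280 195 tool x,y 0.008342567888159083 -0.022298718366837004
280 290 tool x,y 0.008294246972782162 0.013870505683839712
300 196 tool x,y -0.00046239378590411914 -0.022372256463243163
300 289 tool x,y -0.0005170917502041382 0.013772203308732087
but -0.0004894831445035398 0.020659266100697668
but -0.0004867913497204591 0.018615629711815154
camera in tool [ 0.0732  0.0001 -0.1417]
```

```bash
python3 -m inch '[[0,-0.002,0.002,0],[0,-0.002,0.002,0],[0,-0.002,0.002,0]]' -; python3 -m inch '[[0,0,0,0],[0,0,0,0],[0,0,0,0],[0,0,0,0],[0,0,0,0],[0,0,0,0],[0,0,0,0],[0,0,0,0]]' -1 35;  python3 -m inch '[[0,0,0,0],[0,0,0,0],[0,0,0,0],[0,0,0,0]]'
```

```text
time: 2.87
tcp_pos: [0.5344, -0.0792, 0.0516]
orientation: [3.14, 0.0, 1.322]
ft_force: [0.4, -0.0, -0.2]
width: 0.0852
time: 3.53
tcp_pos: [0.5347, -0.0794, 0.0515]
orientation: [3.14, 0.0, 1.321]
ft_force: [-0.2, -0.1, 4.9]
width: 0.0314
time: 3.87
tcp_pos: [0.5347, -0.0794, 0.0515]
orientation: [3.14, 0.0, 1.321]
ft_force: [0.1, -0.3, 4.8]
width: 0.0315
```

The width is 31.5 mm, so the button is flush. Starting the slide.

```bash
python3 -m inch '[[0.001,0,0,0],[0.002,0,0,0],[0.003,0,0,0],[0.004,0,0,0],[0.005,0,0,0],[0.006,0,0,0]]'; python3 -m inch '[[0.001,0,0,0],[0.002,0,0,0],[0.004,0,0,0],[0.006,0,0,0],[0.006,0,0,0]]'
```

```text
time: 4.37
tcp_pos: [0.5357, -0.0757, 0.0516]
orientation: [3.14, 0.003, 1.322]
ft_force: [-4.4, -11.5, 4.7]
width: 0.0316
time: 4.78
tcp_pos: [0.5377, -0.0682, 0.0516]
orientation: [3.14, 0.001, 1.321]
ft_force: [0.5, -0.8, 5.6]
width: 0.0314
```

Run:
```python
from h import *
from station import eyes
a=np.load("wrist2.npz")["frame"]; b=eyes.read_camera("wrist")["frame"]
for f in (a,b):
    g=cv2.cvtColor(f,cv2.COLOR_BGR2GRAY).astype(int); print(g[110:200:2,245])
cv2.imwrite("pics/wrist3.png",cv2.resize(b,None,fx=1.5,fy=1.5))
```

```text
[113 112 114 112 112 112 112  56  55  55  54  55  54  55  61  64  66  66
  66  64  33  32  32  32  32  32  32  32  31  29  32  30  30  31  29  35
  31  94  97  99  97  97  99  98  99]
[111 112 112 112 113 112  64  55  56  55  54  55  56  58  63  65  67  67
  64  39  29  30  31  33  31  30  32  30  33  32  29  32  29  30  31  32
  31  96 101 100 100 100 102 101 101]
```

View pics/wrist3.png

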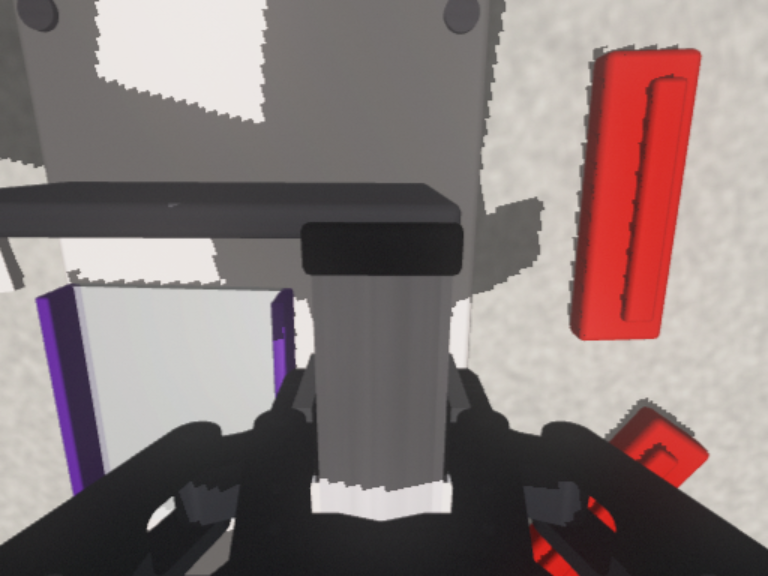

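The gate kept its place in the wrist picture (rows 180–275) while the plate bolts and the dam moved down. The sleeve is therefore travelling with the grip, out about 11.5 mm, and the button is under the wall. Next I move up to just before the search zone.

```bash
python3 -m inch '[[0.002,0,0,0],[0.005,0,0,0],[0.008,0,0,0],[0.011,0,0,0],[0.014,0,0,0],[0.017,0,0,0],[0.02,0,0,0],[0.023,0,0,0],[0.025,0,0,0],[0.026,0,0,0]]' - 25; python3 -m inch '[[0.0006,0,0,0],[0.0012,0,0,0],[0.0018,0,0,0],[0.0024,0,0,0],[0.003,0,0,0]]'
```

```text
time: 5.67
tcp_pos: [0.5441, -0.0431, 0.0515]
orientation: [3.14, 0.001, 1.322]
ft_force: [-0.1, -4.6, 5.5]
width: 0.0315
time: 6.08
tcp_pos: [0.5448, -0.0404, 0.0515]
orientation: [3.14, 0.001, 1.321]
ft_force: [0.2, -5.6, 5.1]
width: 0.0315
```

```bash
python3 -m inch '[[0.0005,0,0,0],[0.001,0,0,0],[0.0015,0,0,0],[0.002,0,0,0],[0.0025,0,0,0]]'
```

```text
time: 6.5
tcp_pos: [0.5455, -0.038, 0.0516]
orientation: [3.14, 0.001, 1.321]
ft_force: [-0.9, -5.3, 5.1]
width: 0.0318
```

```bash
python3 -m inch '[[0.0005,0,0,0],[0.001,0,0,0],[0.0015,0,0,0],[0.002,0,0,0],[0.0025,0,0,0]]'
```

```text
time: 6.92
tcp_pos: [0.5461, -0.0356, 0.0515]
orientation: [3.14, 0.001, 1.321]
ft_force: [-0.5, -5.6, 4.7]
width: 0.0314
```

```bash
python3 -m inch '[[0.0005,0,0,0],[0.001,0,0,0],[0.0015,0,0,0],[0.002,0,0,0],[0.0025,0,0,0]]'
```

```text
time: 7.33
tcp_pos: [0.5467, -0.0331, 0.0515]
orientation: [3.14, 0.001, 1.321]
ft_force: [-1.0, -5.2, 6.1]
width: 0.0318
```

```bash
python3 -m inch '[[0.0005,0,0,0],[0.001,0,0,0],[0.0015,0,0,0],[0.002,0,0,0],[0.0025,0,0,0]]'
```

```text
time: 7.75
tcp_pos: [0.5474, -0.0308, 0.0516]
orientation: [3.14, 0.001, 1.321]
ft_force: [-1.2, -5.5, 5.3]
width: 0.0318
```

```bash
python3 -m inch '[[0.0005,0,0,0],[0.001,0,0,0],[0.0015,0,0,0],[0.002,0,0,0],[0.0025,0,0,0]]'
```

```text
time: 8.17
tcp_pos: [0.548, -0.0283, 0.0515]
orientation: [3.14, 0.001, 1.321]
ft_force: [-0.1, -4.3, 5.0]
width: 0.0318
```

```bash
python3 -m inch '[[0.0005,0,0,0],[0.001,0,0,0],[0.0015,0,0,0],[0.002,0,0,0],[0.0025,0,0,0]]'
```

```text
time: 8.58
tcp_pos: [0.5487, -0.0255, 0.0515]
orientation: [3.14, 0.001, 1.321]
ft_force: [0.7, -2.7, 5.2]
width: 0.0316
```

The force has dropped to 2.7 N, so the dome may be entering the hole. I'll use finer steps.

```bash
python3 -m inch '[[0.0003,0,0,0],[0.0006,0,0,0],[0.0009,0,0,0],[0.0012,0,0,0],[0.0012,0,0,0]]'
```

```text
time: 9.0
tcp_pos: [0.5491, -0.0239, 0.0515]
orientation: [3.14, -0.0, 1.321]
ft_force: [2.4, 0.5, 5.5]
width: 0.0316
```

Run:
```python
from h import *
from station import eyes
c=eyes.read_camera("scene"); np.savez("scene1.npz",**c)
cv2.imwrite("pics/scene2.png",cv2.resize(c["frame"][150:230,160:260],None,fx=7,fy=7,interpolation=cv2.INTER_CUBIC))
```

```text
(no output)
```

View pics/scene2.png

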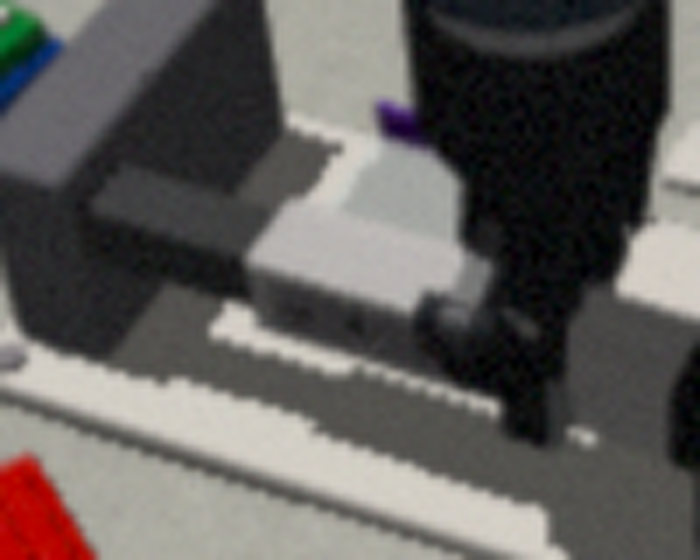

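At crop (355,322), where the button should be, the second hole is just arriving and still looks dark; there's a screw at (305,312). The button isn't visibly out yet, so I'll continue in fine steps.

```bash
python3 -m inch '[[0.0003,0,0,0],[0.0006,0,0,0],[0.0009,0,0,0],[0.0012,0,0,0],[0.0012,0,0,0]]'
```

```text
time: 9.47
tcp_pos: [0.5496, -0.0221, 0.0516]
orientation: [3.139, -0.001, 1.321]
ft_force: [2.7, 3.4, 5.4]
width: 0.0315
```

```bash
python3 -m inch '[[0.0003,0,0,0],[0.0006,0,0,0],[0.0009,0,0,0],[0.0012,0,0,0],[0.0012,0,0,0]]'
```

```text
time: 9.88
tcp_pos: [0.5497, -0.0216, 0.0515]
orientation: [3.14, 0.0, 1.322]
ft_force: [1.4, -0.5, 5.5]
width: 0.0315
```

Run:
```python
from h import *
from station import eyes
c=eyes.read_camera("scene"); np.savez("scene2.npz",**c)
cv2.imwrite("pics/scene3.png",cv2.resize(c["frame"][170:220,180:250],None,fx=10,fy=10,interpolation=cv2.INTER_CUBIC))
```

```text
(no output)
```

View pics/scene3.png

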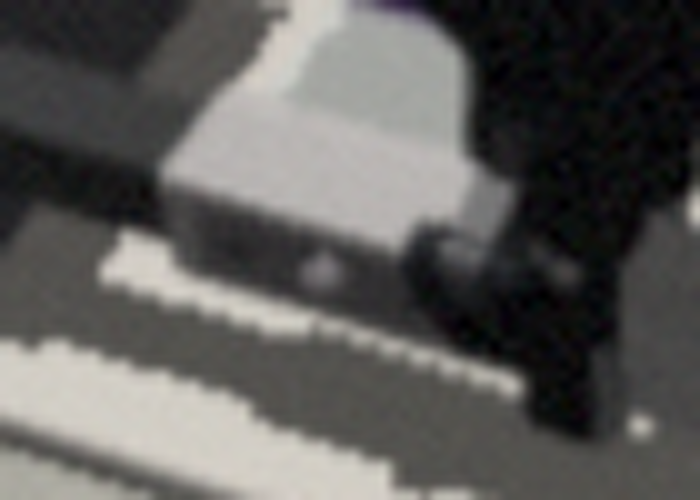

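The button now stands out as a bright dome at (322,270), which is full-image (212,197). That matches where it was when fully out at the start, and the axial force is about zero. I'll let go and retreat straight up.

```bash
python3 -m inch '[[0,0,0,0],[0,0,0,0],[0,0,0,0],[0,0,0,0],[0,0,0,0],[0,0,0,0],[0,0,0,0],[0,0,0,0]]' 1; python3 -m inch '[[0,0,-0.01,0],[0,0,-0.03,0],[0,0,-0.06,0],[0,0,-0.09,0],[0,0,-0.12,0],[0,0,-0.15,0],[0,0,-0.18,0],[0,0,-0.18,0],[0,0,-0.18,0]]'
python3 - <<'E'
from h import *
from station import eyes
a=eyes.read_camera("wrist"); cv2.imwrite("pics/w4.png",a["frame"])
s=eyes.read_camera("scene"); np.savez("scene3.npz",**s)
o=np.load("scene0.npz")["frame"][120:270,100:340]; n=s["frame"][120:270,100:340]
cv2.imwrite("pics/fin.png",cv2.resize(np.vstack([o,n]),None,fx=2,fy=2,interpolation=cv2.INTER_CUBIC))
E
```

```text
time: 10.6
tcp_pos: [0.5486, -0.0213, 0.0507]
orientation: [-3.141, -0.0, 1.322]
ft_force: [0.5, 0.5, 0.3]
width: 0.0855
time: 11.35
tcp_pos: [0.5501, -0.0216, 0.2339]
orientation: [3.136, -0.0, 1.322]
ft_force: [-0.5, 0.5, 0.1]
width: 0.0852
```

View pics/fin.png

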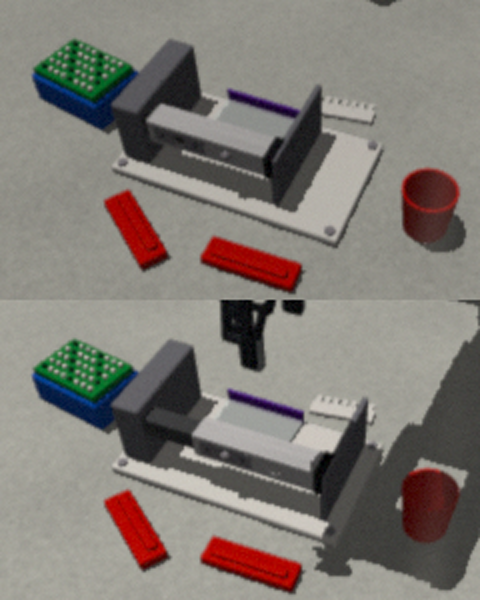

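View pics/w4.png

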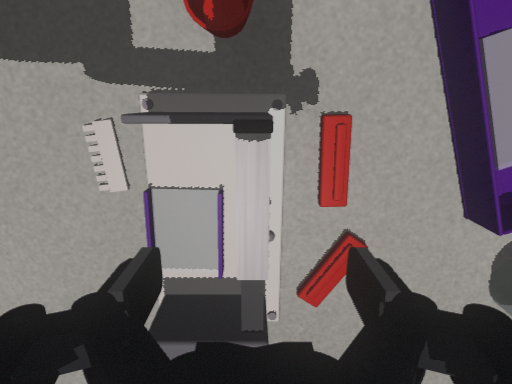

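The before/after scene view shows the sleeve and gate slid out, the button standing out at (225,454) in the lower half, and the bystanders unmoved. The wrist view shows the button proud of the sleeve's edge at (269,236) and the gripper clear. I'm handing the job in.

```bash
python3 -c "
from station import r,ticket; print(r.observe()['time'],r.observe()['ft_force']); print(ticket.job_done())"
```

```text
11.45 [-0.22155096 -0.28676479 -0.77685387]
the job is handed in; nothing more can be done
None
```

The frame is at its longer length with the button snapped out in the second hole. The job is handed in at 11.5 s of robot time.

**What I did:** I pinched the sleeve over the button, and the fingers closed to 31.5 mm, so the button was flush. I slid the sleeve out with a peak force reading of about 13 N at the end of any move, then felt for the second hole in fine steps. The button snapped out at about 60 mm of travel. I then let go and backed straight up.

**Last checks:**
- **Button:** in the scene view it stands at the same spot as when it was fully out at the start. The force along the sleeve was near zero before release. I did not push the sleeve afterwards to test the lock, so as not to force the button.
- **Bystanders:** the before and after pictures show no visible shift of the tray, comb, dams, tip box or cup.
- **Gripper:** it is open and clear of everything.

**Disagreement along the way:** the button lay about 8 mm along y from the centre of the plate's corners. I used the button and sleeve edges directly, and these agreed across the views to 2–4 mm.

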